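Lock both ends of a slide carrier on the bench press nose

ROBOT

A 7-joint arm with a two-finger parallel gripper is mounted at the origin on the work surface. World frame = base frame: x ahead of the robot, y to its left, z up, the work surface at z = 0. Lengths are in m, angles in rad, forces in N, time in s.
With the tool pointing down it reaches from about 0.425 to 0.95 m from the base axis. Payload 16.7 kg.
Tool frame: the origin (TCP) lies at the very end of the fingers, on their centre line; the grasp point (between the pads) lies 19 mm behind it; z points along the fingers, y is the line along which they close (so a half turn about z gives the same grasp; the last joint's range is limited). The gripper opens to 94 mm and grips with 3 to 60 N. Pads are 16 mm wide; open, the fingers measure 119 mm over their backs; the gripper's body (75 mm by 177 mm) begins 78 mm behind the grasp point.
Start: joints at [1.188, 0.426, 0.074, 1.606, -0.034, 1.111, -0.067], TCP at [0.156, -0.657, 0.167] pointing down, gripper open.
Joint ranges: [-2.85, 2.85], [-0.5, 2.14], [-1.23, 1.37], [0.21, 2.46], [-1.02, 4.16], [0.16, 2.05], [-2.73, 2.73]. Speed limits (rad/s): [1.89, 1.89, 2.39, 2.39, 3.01, 3.01, 3.01].

INTERFACE

Orientations are given as a 3x3 rotation matrix whose columns are the frame's x, y, z axes.
In Python, from cell import status, viewer, r gives the robot as it stands.
- The arm moves only by the shell command python3 -m handwheel 'ROWS' [FORCE]. ROWS is JSON, a list that holds one entry, the list of rows, each a list of 7 numbers: the shift along the tool's x, y, z each as a share of 0.6 m, from -1 to 1, then the turn, a rotation vector about the tool's x, y, z each as a share of 45 degrees, from -1 to 1, then the closure, from 0 (fully open) to 1 (shut). In form: [[[x, y, z, wx, wy, wz, claw], ...]]. A call has 1 to 12 rows; each row shifts and turns the commanded pose from where the row before left it, along the tool's axes as they then stand; what a row does not reach is not made up. A row lasts 1/10 s, in which the tool goes at most 50 mm and 8.59 degrees, less where a joint would pass 70% of its speed; a pose out of reach is approached as far as the arm can. A call with a number of a shift or a turn outside -1 to 1 is refused whole. A call with a gripper value outside its range is refused whole. The fingers move at their own pace and stop on an object; FORCE is the grip in N (left out, the last holds). Time passes only in rows, so rows that do not move let the fingers close. It gives the time, the measured TCP pose, the force, the opening and the grip force at its end, in the units of the state.
- status.read_state(): the state, without advancing time (a new reading comes with each control period).
- viewer.capture(name): name is "side" or "top"; returns a dict with "pixels" (400x640x3 uint8, red, green, blue), "depth" (400x640 float32, m along the optical axis (not along the pixel's ray), 0 where there is no reading), "camera_matrix" (3x3 intrinsics, pixels), "pose" (4x4, takes a point from camera to world coordinates). Camera axes: x right, y up, looking along -z (the intrinsics and any distortion apply to the point x, -y, -z); pixel columns grow to the right and rows downward; lengths in m; the calibration is good to about 2 mm. A picture is of the moment at which its call begins.
- r.close_job(): hands the job in; it is judged then, once.
The state is a dict: "time_s": time; "q": joint angles; "dq": joint speeds; "effort": joint torques, N m; "position": TCP position; "ee_rot": TCP orientation; "contact_force": force on the tool from outside, world axes, zero at the start; "ft_torque": the same for the moment, N m; "grip_width": finger opening in m; "grip_force": force on a finger pad.
Only numpy, scipy, OpenCV 4.12 (cv2) and the standard library are available. Lean on these libraries where they do the work, as an engineer would, in place of code of your own. Each camera call takes 0.05 s, during which the arm holds its last target. There are 200 camera calls.

TASK

The white slide carrier has a stiff latch sticking out of each end, one blue and one orange. Lock both by pressing each latch in turn (either first) firmly against the brass-tipped nose of the steel bench bracket until it is fully home at its stop, without ramming the bracket, turning the carrier round in between. Then set the carrier down gently, right way up, inside the green tray, and leave the bottle, the beaker and the tip box where they are.

Things in the scene. Friction and masses are not known exactly. Their poses are not given: they have to be found in the camera images.
- carrier: white rigid case, 130 (x) by 56 (y) by 48 mm (z), about 0.4 kg, standing on the bench, with a sliding latch block in a pocket in each end; origin: centre of its underside; x runs along its length to the blue end, z up. Its long sides are plain: grip it across the 56 mm width. On its top a blue and an orange stripe mark the ends.
- blue_end (a point): centre of the carrier's blue end face (not of the latch), 65 mm along +x from the carrier's origin, 24 mm above its underside; axes as the carrier's. Here opens a pocket 40 mm wide and 26 mm high in which the latch block (face 36 by 23 mm) slides along x.
- orange_end (a point): centre of the carrier's orange end face, 65 mm along -x from the carrier's origin, 24 mm above its underside, with the same pocket and latch; axes as the carrier's
- latch_blue (a joint): travel of the blue latch (m): 0 = fully out, its face 14 mm proud of the end face; 0.018 = fully home at its stop, its face 4 mm below the end face. It drags with about 6 N (more when moved fast) all the way to the stop, and stays where it is left. Starts between 0 and 0.005.
- latch_orange (a joint): travel of the orange latch (m), the same as the blue one at the other end
- bracket: steel bracket bolted to the bench: an upright plate 80 wide (y), 50 mm high, 8 thick, its foot behind it (+x); origin: on the bench, middle of the plate's front face. A level red nose bar stands out from the plate towards -x and ends in a brass tip, firmly clamped at a length that differs each time. Latches are pressed by moving along the bracket's +x.
- nose_root (a point): where the nose's centre line leaves the plate's front face: straight above the bracket's origin, 25 mm above the bench; axes as the bracket's. The brass nose tip is 22 mm wide (y) and 14 mm high (18 to 32 mm above the bench) and fits into the pockets in the carrier's ends. Its face stands 58 to 74 mm out from here along -x: how far is not reported.
- tray: green shallow fixed tray, 190 (x) by 122 mm (y) outside, walls 5 mm thick and 18 mm high, floor 5 mm thick, inside 180 by 112 mm; origin: centre of its underside on the bench; the carrier lies in it lengthwise, either end first
- bottle: amber bottle, 60 mm across, 130 mm high; bystander; origin: centre of its underside
- beaker: glass beaker, 68 mm across, 85 mm high; bystander; origin: centre of its underside
- tipbox: blue box with a clear lid, 76 by 76 by 58 mm; bystander; origin: centre of its underside
There are look-alikes about, which are no part of the job. There is more than one size of the tray; the job needs the smaller.

How it is judged:
By the outcome, as a careful person would: the job done as asked, in the order asked, and still so for the second after the job is handed in, with the robot touching nothing.
It also fails if it takes over 64 s, if anything falls off the work surface, if the arm or the gripper's body presses on something with over 40 N, if the wrist force passes 120 N, or if a joint passes its speed limit or range.

## Working session

There is one attempt and no reset: what is moved stays moved. The work goes in short steps, Python scripts to look and compute and a shell command to move; the robot and the scene stay as the last step left them, time stands still between calls to the robot, and variables do not carry over. Pictures are saved under pics/ and viewed, at most 10 in all, crops included, and the job is handed in when it is done.

```bash
mkdir -p pics; ls
python3 - <<'E'
from cell import status, viewer, r
import cv2,numpy as np
s=status.read_state()
print(s['time_s'],s['position'],s['ee_rot'],s['grip_width'],s['contact_force'])
for n in("top","side"):
    c=viewer.capture(n); np.savez(f'{n}0.npz',**c); cv2.imwrite(f'pics/{n}0.png',c['pixels'][:,:,::-1]); print(c['camera_matrix'],c['pose'],c.keys())
E
```

```text
pics
0.0 [ 0.15623013 -0.65615641  0.16598115] [[ 9.72800243e-01  2.31645291e-01 -3.81418291e-04]
 [ 2.31645588e-01 -9.72799493e-01  1.21180475e-03]
 [-9.03346557e-05 -1.26719782e-03 -9.99999193e-01]] 0.09398660876928183 [-0.87485127  0.18354221  0.19222719]
[[363.68092679   0.         318.33010266]
 [  0.         363.68092679 196.43199549]
 [  0.           0.           1.        ]] [[ 0.02635947  0.99487005 -0.09766659  0.34082725]
 [-0.99949309  0.02448429 -0.02034909 -0.00979554]
 [-0.01785341  0.09815347  0.99501113  1.06621845]
 [ 0.          0.          0.          1.        ]] dict_keys(['pixels', 'depth', 'camera_matrix', 'pose'])
[[405.41015647   0.         320.4442164 ]
 [  0.         405.41015647 201.96702223]
 [  0.           0.           1.        ]] [[-0.99968446  0.00563761 -0.0244787   0.41419656]
 [-0.0211847  -0.71286209  0.7009842   0.81360287]
 [-0.01349806  0.70128158  0.71275658  0.88803834]
 [ 0.          0.          0.          1.        ]] dict_keys(['pixels', 'depth', 'camera_matrix', 'pose'])
```

View pics/top0.png

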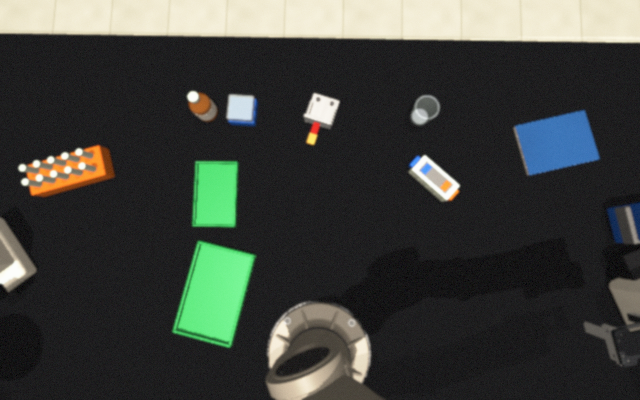

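View pics/side0.png

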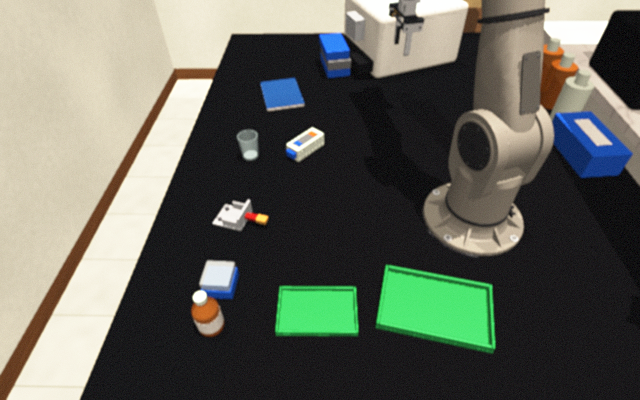

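The top view shows the carrier at (434,178), with its blue end upper left. The bracket is at (320,112) with its nose tip at (311,139). The two green trays are at (215,194), smaller, and (214,294), larger, and the job needs the smaller. The bottle is at (201,105), the tip box at (241,109) and the beaker at (424,109). The side view agrees: carrier (305,144), bracket (240,215), small tray (317,311).

```bash
cat > h.py <<'E'
import numpy as np, cv2
def cloud(c):
    d=c['depth']; K=c['camera_matrix']; v,u=np.mgrid[:d.shape[0],:d.shape[1]]
    p=np.stack([(u-K[0,2])/K[0,0]*d,-(v-K[1,2])/K[1,1]*d,-d],-1)
    w=p@c['pose'][:3,:3].T+c['pose'][:3,3]; w[d==0]=np.nan
    return w
def proj(c,P):
    q=(np.asarray(P)-c['pose'][:3,3])@c['pose'][:3,:3]; K=c['camera_matrix']
    return np.stack([K[0,2]+K[0,0]*q[...,0]/-q[...,2],K[1,2]+K[1,1]*q[...,1]/q[...,2]],-1)
def rect(xy):
    (cx,cy),(w,h),a=cv2.minAreaRect((xy*1000).astype(np.float32))
    if w<h: w,h,a=h,w,a+90
    return [round(float(t),1) for t in (cx,cy,w,h,(a+90)%180-90)]
def ray(c,uv,z):
    K=c['camera_matrix']; d=np.array([(uv[0]-K[0,2])/K[0,0],-(uv[1]-K[1,2])/K[1,1],-1])@c['pose'][:3,:3].T
    o=c['pose'][:3,3]; return o+d*(z-o[2])/d[2]
def masks(c):
    hsv=cv2.cvtColor(c['pixels'],cv2.COLOR_RGB2HSV); H,S,V=[hsv[...,i].astype(int) for i in range(3)]
    return dict(blue=(H>100)&(H<130)&(S>110)&(V>60),orange=(H>5)&(H<18)&(S>130)&(V>100),yellow=(H>18)&(H<35)&(S>110)&(V>100),red=((H<5)|(H>172))&(S>130)&(V>90),green=(H>45)&(H<80)&(S>100)&(V>60),white=(S<50)&(V>130))
E
python3 - <<'E'
from h import *
box={'top':{'carrier':(400,470,145,210),'bracket':(295,350,85,150),'tray':(185,245,152,235)},'side':{'carrier':(280,330,122,165),'bracket':(205,275,195,235),'tray':(268,365,280,340)}}
C={}
for n in box:
    c=dict(np.load(n+'0.npz')); C[n]=c; w=cloud(c); m=masks(c)
    w0=w[60:380:10,120:560:10].reshape(-1,3) if n=='top' else w[100:390:10,120:420:10].reshape(-1,3)
    print(n,'bench z',np.nanmedian(w0[:,2]))
    for o,(a,b,t,e) in box[n].items():
        W=w[t:e,a:b]; f=lambda k:m[k][t:e,a:b]
        hi=W[...,2]>(.01 if o=='tray' else .012)
        print(o,'maxz %.3f'%np.nanpercentile(W[...,2][hi],97),'rect all',rect(W[hi][:,:2]))
        if o=='carrier':
            top=(W[...,2]>.042); print(' top',rect(W[top][:,:2]), np.median(W[top][:,2]))
        for k in m:
            q=W[f(k)]; q=q[~np.isnan(q[:,0])]
            if len(q)>8: print('  ',k,len(q),np.median(q,0).round(4),q.min(0).round(3),q.max(0).round(3))
    print('tray',rect(w[m['green']&(np.arange(640)[None]>=box[n]['tray'][0])&(np.arange(640)[None]<box[n]['tray'][1])&(np.arange(400)[:,None]>=box[n]['tray'][2])&(np.arange(400)[:,None]<box[n]['tray'][3])][:,:2]))
a=cv2.resize(C['top']['pixels'][80:240,180:480],None,fx=2.6,fy=2.6,interpolation=cv2.INTER_CUBIC)
cv2.imwrite('pics/crop1.png',a[:,:,::-1])
E
```

```text
top bench z -0.0005727602996385972
carrier maxz 0.051 rect all [503.9, -316.7, 153.9, 57.8, 49.1]
 top [503.6, -317.1, 130.0, 57.7, 49.4] 0.04760010590805619
   blue 135 [ 0.5412 -0.2718  0.0363] [ 0.513 -0.302 -0.005] [ 0.577 -0.248  0.056]
   orange 99 [ 0.4727 -0.3523  0.0457] [ 0.442 -0.4   -0.005] [ 0.493 -0.332  0.052]
   white 914 [ 0.5024 -0.315   0.0468] [ 0.441 -0.4   -0.006] [ 0.577 -0.251  0.053]
bracket maxz 0.051 rect all [666.2, 19.4, 143.7, 79.6, -16.3]
   orange 14 [0.6285 0.0348 0.0267] [ 0.608  0.021 -0.001] [0.639 0.053 0.033]
   yellow 97 [0.6117 0.037  0.0303] [ 0.595  0.021 -0.003] [0.632 0.054 0.035]
   red 86 [0.6468 0.0264 0.0284] [ 0.63   0.015 -0.004] [0.664 0.042 0.033]
   white 750 [0.7084 0.0086 0.0062] [ 0.651 -0.043 -0.003] [0.761 0.062 0.055]
tray maxz 0.020 rect all [445.2, 313.9, 189.1, 123.6, 0.8]
   green 3031 [0.4461 0.318  0.0041] [ 0.346  0.251 -0.008] [0.549 0.388 0.023]
tray [447.8, 319.4, 201.6, 135.6, 0.7]
side bench z 0.0022432631647436585
carrier maxz 0.054 rect all [506.1, -311.5, 146.4, 61.6, 48.5]
 top [506.1, -312.4, 144.9, 60.3, 48.5] 0.05034500373466788
   blue 104 [ 0.5448 -0.2648  0.0338] [ 0.515 -0.319  0.   ] [ 0.574 -0.247  0.055]
   orange 19 [ 0.4794 -0.3414  0.0523] [ 0.469 -0.35   0.049] [ 0.49  -0.332  0.055]
   white 647 [ 0.4983 -0.3066  0.0459] [ 0.441 -0.458 -0.002] [ 0.574 -0.247  0.056]
bracket maxz 0.053 rect all [667.2, 19.1, 147.3, 82.8, -18.2]
   orange 52 [0.6151 0.0323 0.0251] [ 0.595 -0.012 -0.002] [0.636 0.052 0.037]
   yellow 59 [0.6113 0.0383 0.0336] [0.598 0.025 0.029] [0.626 0.05  0.039]
   red 76 [0.6454 0.0275 0.0308] [ 0.63  -0.013 -0.   ] [0.662 0.04  0.036]
   white 608 [0.704  0.0109 0.0102] [ 0.651 -0.07  -0.001] [0.76  0.059 0.055]
tray maxz 0.022 rect all [445.6, 314.4, 190.8, 124.4, 1.0]
   green 4140 [0.4454 0.3153 0.0074] [ 0.347  0.236 -0.002] [0.546 0.379 0.025]
tray [439.7, 290.5, 185.4, 134.7, 15.3]
```

View pics/crop1.png

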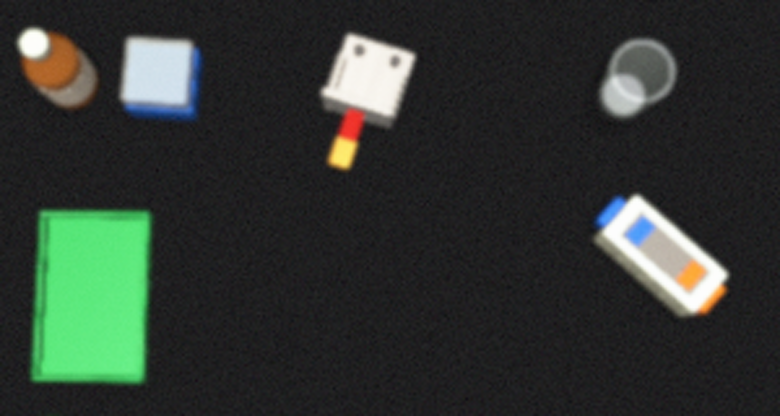

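The crop confirms it. The only carrier has its blue latch at crop (612,212) and orange at (712,297), which gives centre ≈ (0.505,-0.315) and yaw 49°. Height is 48–50 mm in both views, against 48 in the text. The smaller tray measures 190×123, centre (0.445,0.314), yaw ~0.9°, so it is the one meant. The nose tip is near (0.60,0.04), with the bracket yawed about -17°. I'll hover over the carrier now.

```bash
python3 -m handwheel '[[[0.07,-0.042,0,0,0,0,0],[0.07,-0.042,0,0,0,0,0],[0.07,-0.042,0,0,0,0,0],[0.07,-0.042,0,0,0,0,0],[0.07,-0.042,0,0,0,0,0],[0.07,-0.042,0,0,0,0,0],[0.07,-0.042,0,0,0,0,0],[0.07,-0.042,0,0,0,0,0],[0.07,-0.042,0,0,0,0,0],[0.07,-0.042,0,0,0,0,0],[0,0,0,0,0,0,0]]]'
python3 -m handwheel '[[[0,0,0,0,0,-0.16,0],[0,0,0,0,0,-0.16,0],[0,0,0,0,0,-0.16,0],[0,0,0,0,0,-0.16,0],[0,0,0,0,0,-0.15,0],[0,0,0,0,0,0,0],[0,0,0,0,0,0,0]]]'
cat > goto.py <<'E'
import sys,numpy as np
from cell import status
from scipy.spatial.transform import Rotation as R
# target x y z(m) yaw(deg) of tool x, tool down -> shares in the current tool frame, then turn
x,y,z,yaw=map(float,sys.argv[1:]); s=status.read_state(); Rm=np.array(s['ee_rot']); p=np.array(s['position'])
a=np.radians(yaw); T=np.array([[np.cos(a),np.sin(a),0],[np.sin(a),-np.cos(a),0],[0,0,-1]])
d=Rm.T@(np.array([x,y,z])-p); print('t',round(s['time_s'],2),'p',p.round(4),'yaw',round(np.degrees(np.arctan2(Rm[1,0],Rm[0,0])),2),'q',np.round(s['q'],2))
print('shift shares now',(d/.6).round(4),'mm',(d*1000).round(1),'turn shares',(R.from_matrix(Rm.T@T).as_rotvec()/(np.pi/4)).round(3),'shift after turn',(T.T@(np.array([x,y,z])-p)/.6).round(4))
print('F',np.round(s['contact_force'],1),'w',round(s['grip_width'],4),'g',np.round(s['grip_force'],1))
E
python3 goto.py 0.5048 -0.315 0.008 49
```

```text
time_s: 1.2
position: [0.5112, -0.3078, 0.1664]
ee_rot: [[0.971, 0.24, 0.001], [0.24, -0.971, 0.002], [0.002, -0.002, -1.0]]
contact_force: [-0.5, -0.2, 0.1]
grip_width: 0.094
grip_force: 0.0
time_s: 1.9
position: [0.5062, -0.3144, 0.1665]
ee_rot: [[0.66, 0.751, -0.0], [0.751, -0.66, 0.0], [-0.0, -0.0, -1.0]]
contact_force: [0.1, 0.1, 0.8]
grip_width: 0.0942
grip_force: 0.0
t 1.9 p [ 0.5062 -0.3144  0.1665] yaw 48.71 q [ 0.64  0.31 -0.24  1.78  0.08  1.07 -0.35]
shift shares now [-0.0024 -0.001   0.2641] mm [ -1.4  -0.6 158.5] turn shares [-0.001  0.    -0.006] shift after turn [-0.0024 -0.0011  0.2641]
F [0.1 0.1 0.8] w 0.0942 g 0.0
```

Run:
```python
from h import *
for n in('top','side'):
    c=dict(np.load(n+'0.npz')); w=cloud(c)
    t,e,a,b=(85,150,295,350) if n=='top' else (195,235,205,275)
    W=w[t:e,a:b].reshape(-1,3)
    # plate top (z>.042) strip
    P=W[(W[:,2]>.042)&(W[:,2]<.06)]; print(n,'plate',len(P),rect(P[:,:2]))
    N=W[(W[:,2]>.02)&(W[:,2]<.042)]; N=N[N[:,0]<.65]; print('nose',len(N),rect(N[:,:2]),N[:,:2].min(0),N[:,:2].max(0),np.median(N[:,2]))
    A=W[W[:,2]>.012]
    th=np.radians(-17); u=np.array([np.cos(th),np.sin(th)]); v=np.array([-u[1],u[0]])
    print('along',np.percentile(N[:,:2]@u,[1,3,10]).round(4),'lat nose',np.percentile(N[:,:2]@v,[3,50,97]).round(4),'lat plate',np.percentile(P[:,:2]@v,[1,50,99]).round(4),'plate along',np.percentile(P[:,:2]@u,[2,50,98]).round(4))
```

```text
top plate 90 [664.3, 20.0, 78.2, 8.8, 73.5]
nose 139 [624.2, 32.6, 55.9, 22.3, -14.7] [0.59484543 0.01765787] [0.6499609  0.04873514] 0.030138974933491935
along [0.5598 0.5602 0.5635] lat nose [0.2028 0.2129 0.2229] lat plate [0.1749 0.2136 0.2522] plate along [0.6253 0.6292 0.6336]
side plate 98 [663.9, 19.7, 82.1, 10.1, 74.1]
nose 148 [631.1, 23.8, 80.7, 35.8, -41.5] [ 0.59530379 -0.01630724] [0.6497767  0.05166081] 0.03232991280961872
along [0.5594 0.5598 0.5617] lat nose [0.2022 0.2163 0.2241] lat plate [0.172  0.2154 0.2539] plate along [0.624  0.6275 0.6331]
```

Bracket yaw is ≈ -16.3°. The plate front is 65 mm behind the tip, inside the stated 58–74 mm, and the nose top is at 30–32 mm, as it must be. Next I descend and grip.

```bash
python3 -m handwheel '[[[-0.0024,-0.001,0.06,0,0,-0.006,0],[0,0,0.06,0,0,0,0],[0,0,0.06,0,0,0,0],[0,0,0.04,0,0,0,0],[0,0,0.025,0,0,0,0],[0,0,0.019,0,0,0,0],[0,0,0,0,0,0,0],[0,0,0,0,0,0,0]]]'
python3 -m handwheel '[[[0,0,0,0,0,0,0.6],[0,0,0,0,0,0,0.6],[0,0,0,0,0,0,0.6],[0,0,0,0,0,0,0.6],[0,0,0,0,0,0,0.6],[0,0,0,0,0,0,0.6],[0,0,0,0,0,0,0.6],[0,0,0,0,0,0,0.6]]]' 50
python3 goto.py 0.485 0.073 0.08 -16.3
```

```text
time_s: 2.7
position: [0.5057, -0.3151, 0.0091]
ee_rot: [[0.654, 0.757, 0.001], [0.757, -0.654, -0.0], [0.0, 0.001, -1.0]]
contact_force: [0.6, 0.0, -0.3]
grip_width: 0.0941
grip_force: 0.0
time_s: 3.5
position: [0.5065, -0.3159, 0.0109]
ee_rot: [[0.654, 0.757, 0.003], [0.757, -0.654, -0.002], [0.0, 0.003, -1.0]]
contact_force: [-10.6, 5.5, 43.0]
grip_width: 0.0387
grip_force: 35.9
t 3.5 p [ 0.5065 -0.3159  0.0109] yaw 49.18 q [ 0.62  0.49 -0.22  1.9   0.15  0.76 -0.39]
shift shares now [ 0.4672 -0.4505 -0.1166] mm [ 280.3 -270.3  -69.9] turn shares [ 0.004 -0.003  1.455] shift after turn [-0.2164 -0.6121 -0.1152]
F [-10.6   5.5  43. ] w 0.0387 g 35.9
```

The width of 39 mm and 43 N upward are wrong for a 56 mm carrier. I'll look before moving.

```bash
python3 - <<'E'
from cell import viewer
from h import *
im=[]
for n in('top','side'):
    c=viewer.capture(n); np.savez(f'{n}1.npz',**c)
    u,v=proj(c,[.505,-.315,.03]).round().astype(int); im.append(cv2.resize(c['pixels'][v-50:v+50,u-50:u+50],(400,400),interpolation=cv2.INTER_CUBIC))
    w=cloud(c)[v-50:v+50,u-50:u+50]
cv2.imwrite('pics/grip1.png',np.hstack(im)[:,:,::-1])
E
python3 goto.py 0.485 0.073 0.08 -16.3|tail -1
```

```text
F [-10.    4.7  39.9] w 0.0386 g 37.0
```

View pics/grip1.png

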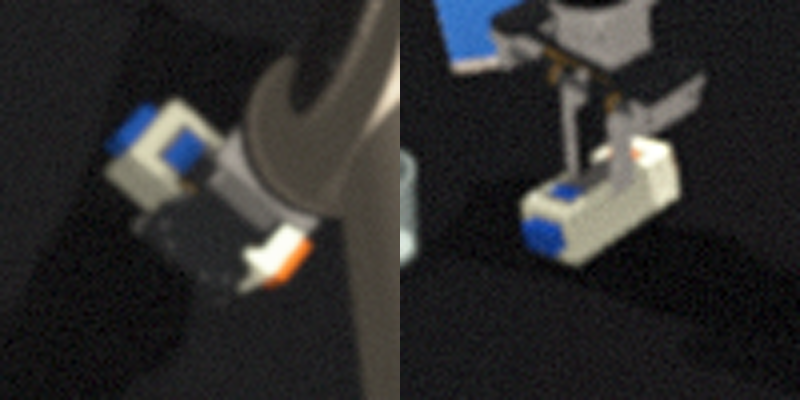

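Left is the top view, right the side view. The carrier is still at its place: blue latch at (130,125) left and (545,235) right. The fingers straddle it, but it looks as if it may be tipped, so I'll measure its top plane.

Run:
```python
from h import *
th=np.radians(49);u=np.array([np.cos(th),np.sin(th)]);v=np.array([-u[1],u[0]]);o=np.array([.505,-.315])
for k in '01':
  for n in('top','side'):
    c=dict(np.load(n+k+'.npz')); w=cloud(c).reshape(-1,3); px=c['pixels'].reshape(-1,3).astype(int)
    a=(w[:,:2]-o)@u; b=(w[:,:2]-o)@v
    print(k,n)
    lo=np.arange(-90,90,12)/1000
    for bl,bh in((-.045,-.028),(-.028,-.009),(-.009,.009),(.009,.028),(.028,.045)):
        print(' b%+3d'%(1000*(bl+bh)/2),[int(round(1000*np.median(w[s,2]))) if (s:=(a>=l)&(a<l+.012)&(b>=bl)&(b<bh)).sum()>2 else None for l in lo])
```

```text
0 top
 b-36 [-1, 0, None, None, None, None, None, None, None, 45, 2, None, -1, 0, -1]
 b-18 [-1, 36, 48, 47, 47, 47, 48, 47, 48, 47, 48, 47, 46, 30, -1]
 b +0 [-1, 36, 48, 49, 49, 49, 47, 48, 49, 49, 49, 47, 47, 33, 0]
 b+18 [-1, 28, 45, 46, 45, 46, 46, 46, 45, 46, 45, 46, 34, 2, -1]
 b+36 [-1, -1, 0, -2, 0, -1, -1, -1, 0, -1, -1, -2, 0, -3, -2]
0 side
 b-36 [None, None, None, None, None, None, None, None, None, None, None, None, 3, 3, 2]
 b-18 [None, None, 50, 51, 51, 52, 51, 51, 51, 49, 50, 50, 42, 20, 4]
 b +0 [None, None, 51, 51, 52, 51, 51, 51, 52, 51, 51, 50, 42, 24, 1]
 b+18 [4, 25, 35, 42, 37, 40, 40, 44, 40, 44, 39, 37, 29, 20, 3]
 b+36 [4, 2, 3, 4, 5, 2, 5, 9, 4, 4, 14, 4, 6, 3, 2]
1 top
 b-36 [-1, None, None, None, 472, 465, 458, 455, 451, 442, 49, 47, 46, 0, -1]
 b-18 [-1, 37, 51, 492, 486, 479, 463, 461, 461, 457, 451, 386, 445, 416, 0]
 b +0 [-1, 42, 55, 500, 496, 491, 493, 491, 488, 463, 58, 315, 438, 40, 0]
 b+18 [0, 2, 502, 502, 504, 515, 513, 507, 498, 173, 299, 449, 409, 1, -1]
 b+36 [-1, -1, 1, 521, 525, 268, 275, 291, 296, 282, 346, 443, -1, -1, -1]
1 side
 b-36 [None, None, None, None, 50, 53, None, None, 93, 180, 163, 50, 18, 406, 2]
 b-18 [None, None, 55, None, None, 53, 70, 103, 100, 179, 243, 311, 390, 408, 3]
 b +0 [None, None, 56, 58, None, None, 59, 58, 58, 194, 241, 318, 417, 41, 2]
 b+18 [3, 11, 38, 36, 40, 35, 33, 38, 89, 194, 291, 389, 401, 5, 3]
 b+36 [1, 2, 2, 3, 5, 273, 248, 221, 270, 290, 353, 430, 3, 2, 3]
```

The carrier is rolled a few degrees about its long axis and the tool is pressing down on the bench, so this is a bad grip. I'll open, rise clear and look again.

```bash
python3 -m handwheel '[[[0,0,0,0,0,0,0.5],[0,0,0,0,0,0,0.4],[0,0,0,0,0,0,0.4]]]' 20
python3 -m handwheel '[[[0,0,0,0,0,0,0.2],[0,0,0,0,0,0,0],[0,0,0,0,0,0,0],[0,0,0,0,0,0,0],[0,0,0,0,0,0,0]]]'
python3 -m handwheel '[[[0,0,-0.03,0,0,0,0],[0,0,-0.05,0,0,0,0],[0,0,-0.05,0,0,0,0],[0,-0.08,-0.05,0,0,0,0],[0,-0.08,0,0,0,0,0],[0,-0.08,0,0,0,0,0],[0,0,0,0,0,0,0.6],[0,0,0,0,0,0,0.6],[0,0,0,0,0,0,0.6],[0,0,0,0,0,0,0.6],[0,0,0,0,0,0,0.6]]]'
python3 - <<'E'
from cell import viewer
from h import *
im=[]
th=np.radians(49);u_=np.array([np.cos(th),np.sin(th)]);v_=np.array([-u_[1],u_[0]]);o=np.array([.505,-.315])
for n in('top','side'):
    c=viewer.capture(n); np.savez(f'{n}2.npz',**c)
    u,v=proj(c,[.49,-.28,.08]).round().astype(int); v=max(v,75);im.append(cv2.resize(c['pixels'][v-75:v+75,u-75:u+75],(400,400),interpolation=cv2.INTER_CUBIC))
    w=cloud(c).reshape(-1,3); a=(w[:,:2]-o)@u_; b=(w[:,:2]-o)@v_
    t=(abs(a)<.1)&(abs(b)<.06)&(w[:,2]>.042)&(w[:,2]<.06); print(n,rect(w[t][:,:2]),np.median(w[t][:,2]))
    for bl in np.arange(-.045,.045,.01):
        s=(abs(a)<.06)&(b>=bl)&(b<bl+.01)&(w[:,2]<.07);print(int(bl*1000),s.sum(),np.nanpercentile(w[s,2],[10,50,90]).round(3) if s.sum()>3 else '')
cv2.imwrite('pics/grip2.png',np.hstack(im)[:,:,::-1])
E
```

```text
time_s: 3.9
position: [0.5077, -0.3169, 0.0111]
ee_rot: [[0.654, 0.757, 0.005], [0.757, -0.654, -0.003], [0.001, 0.006, -1.0]]
contact_force: [-1.0, -2.2, 27.6]
grip_width: 0.0556
grip_force: 12.5
time_s: 4.4
position: [0.5054, -0.3151, 0.0086]
ee_rot: [[0.653, 0.757, 0.0], [0.757, -0.653, -0.0], [0.0, 0.0, -1.0]]
contact_force: [-0.6, -0.3, -0.1]
grip_width: 0.0921
grip_force: 0.0
time_s: 5.5
position: [0.4008, -0.2247, 0.1125]
ee_rot: [[0.653, 0.757, -0.0], [0.757, -0.653, 0.001], [0.0, -0.001, -1.0]]
contact_force: [0.2, 0.1, -1.0]
grip_width: 0.0575
grip_force: 0.0
top [528.5, -286.3, 56.4, 50.9, -39.7] 0.047466981470119185
-45 7 [-0.002 -0.     0.002]
-34 8 [0.044 0.046 0.048]
-24 47 [0.045 0.048 0.049]
-14 54 [0.046 0.048 0.05 ]
-4 53 [0.046 0.048 0.05 ]
5 47 [0.046 0.048 0.051]
15 59 [0.045 0.047 0.05 ]
25 145 [-0.002  0.018  0.047]
35 57 [-0.003 -0.001  0.002]
side [502.5, -314.1, 139.6, 59.7, 49.9] 0.050481408735886524
-45 4 [0.    0.002 0.003]
-34 16 [0.041 0.05  0.05 ]
-24 53 [0.048 0.051 0.053]
-14 63 [0.049 0.051 0.054]
-4 70 [0.048 0.051 0.054]
5 65 [0.048 0.051 0.053]
15 80 [0.018 0.05  0.053]
25 328 [0.003 0.025 0.048]
35 61 [-0.     0.003  0.005]
```

View pics/grip2.png

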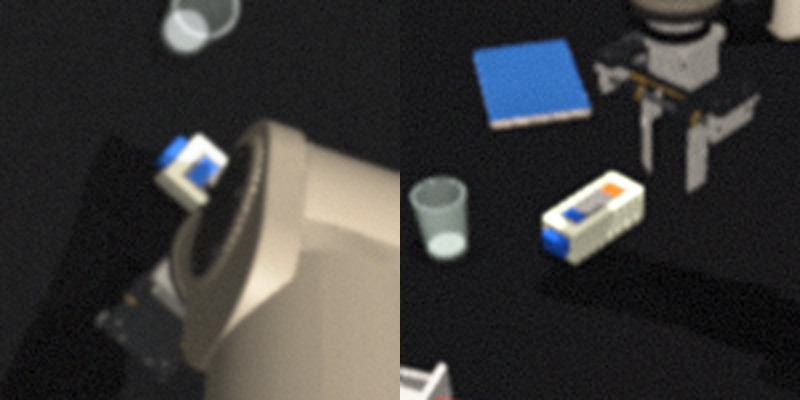

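The carrier stands flat again at ≈(0.5035,-0.3145), yaw 49.5°. The top view is partly hidden by the arm, but side and top agree. With the top face 20 mm above the grasp point the linkage fingers curled under it, so I'll regrip higher (TCP z 0.020), gently at first.

```bash
python3 -m handwheel '[[[0,0.08,0,0,0,0,0],[0,0.08,0,0,0,0,0],[0,0.073,0,0,0,0,0],[0,0,0,0,0,0,0],[0,0,0,0,0,0,0],[0,0,0,0,0,0,0]]]'; python3 goto.py 0.5045 -0.315 0.020 49.4
```

```text
time_s: 6.2
position: [0.5055, -0.3151, 0.1124]
ee_rot: [[0.653, 0.757, -0.001], [0.757, -0.653, 0.001], [-0.0, -0.001, -1.0]]
contact_force: [-0.3, -0.2, -0.5]
grip_width: 0.0925
grip_force: 0.0
t 6.2 p [ 0.5055 -0.3151  0.1124] yaw 49.23 q [ 0.64  0.36 -0.24  1.83  0.1   0.96 -0.35]
shift shares now [-0.0009 -0.0013  0.1541] mm [-0.6 -0.8 92.4] turn shares [-0.001  0.    -0.004] shift after turn [-0.001  -0.0014  0.1541]
F [-0.3 -0.2 -0.5] w 0.0925 g 0.0
```

```bash
python3 -m handwheel '[[[-0.001,-0.001,0.05,0,0,0,0],[0,0,0.05,0,0,0,0],[0,0,0.035,0,0,0,0],[0,0,0.019,0,0,0,0],[0,0,0,0,0,0,0],[0,0,0,0,0,0,0.3],[0,0,0,0,0,0,0.3],[0,0,0,0,0,0,0.3],[0,0,0,0,0,0,0.3]]]' 20
python3 -m handwheel '[[[0,0,0,0,0,0,0.38],[0,0,0,0,0,0,0.4],[0,0,0,0,0,0,0.42],[0,0,0,0,0,0,0.44],[0,0,0,0,0,0,0.46],[0,0,0,0,0,0,0.46],[0,0,0,0,0,0,0.46]]]'; python3 goto.py 0.5045 -0.315 0.020 49.4
```

```text
time_s: 7.1
position: [0.5057, -0.3161, 0.0211]
ee_rot: [[0.653, 0.757, 0.001], [0.757, -0.653, -0.0], [0.0, 0.001, -1.0]]
contact_force: [-0.6, -0.2, -0.1]
grip_width: 0.0669
grip_force: 0.0
time_s: 7.8
position: [0.5054, -0.3158, 0.0204]
ee_rot: [[0.653, 0.757, -0.0], [0.757, -0.653, 0.0], [0.0, -0.0, -1.0]]
contact_force: [-0.6, 0.1, -0.3]
grip_width: 0.0506
grip_force: 0.0
t 7.8 p [ 0.5054 -0.3158  0.0204] yaw 49.21 q [ 0.63  0.48 -0.22  1.9   0.14  0.79 -0.39]
shift shares now [ 0.0001 -0.002   0.0006] mm [ 0.  -1.2  0.4] turn shares [-0.    -0.    -0.004] shift after turn [ 0.0001 -0.002   0.0006]
F [-0.6  0.1 -0.3] w 0.0506 g 0.0
```

Width is 50.6 mm with no grip force, so the fingers aren't holding the 56 mm sides. I'll look closely from the side view.

Run:
```python
from cell import viewer,status
from h import *
s=status.read_state();p=np.array(s['position']);Rm=np.array(s['ee_rot'])
im=[]
for n in('top','side'):
    c=viewer.capture(n); np.savez(f'{n}3.npz',**c)
    u,v=proj(c,[.505,-.315,.03]).round().astype(int);k=8 
    I=cv2.resize(c['pixels'][v-35:v+35,u-25:u+25],None,fx=k,fy=k,interpolation=cv2.INTER_CUBIC)
    for dy,col in((-.0253,(255,0,255)),(.0253,(0,255,255)),(0,(0,255,0))):
        for dz in(0,-.019,-.06):
            q=(proj(c,p+Rm@[0,dy,dz])-[u-25,v-35])*k
            cv2.circle(I,tuple(int(x) for x in q),4,col,-1)
    im.append(I)
cv2.imwrite('pics/grip3.png',np.hstack(im)[:,:,::-1])
```

```text
(no output)
```

View pics/grip3.png

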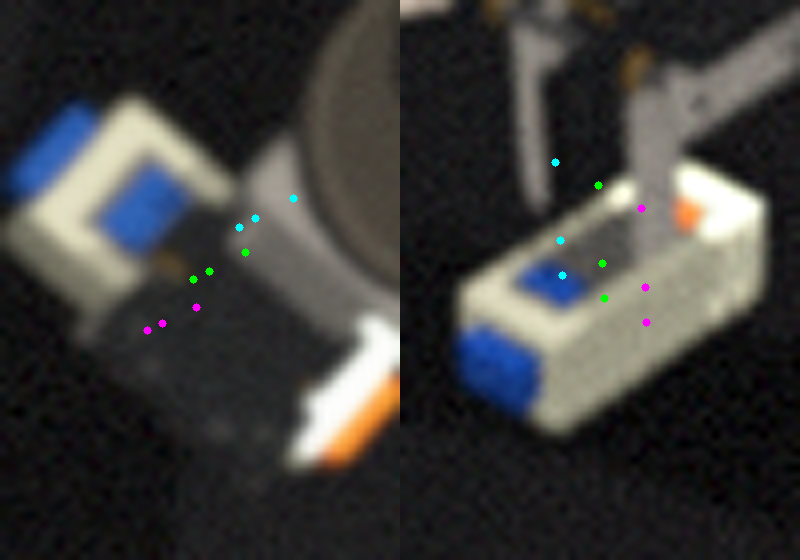

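The near finger ends at about (655,270), near the carrier's top edge. The predicted TCP height is at (646,322). So the real tips are higher than the reported TCP, and I'll measure that from the earlier clear frame (side2).

Run:
```python
from h import *
p=np.array([.4008,-.2247,.1125]);Rm=np.array([[.653,.757,0],[.757,-.653,0],[0,0,-1.]])
for f,P,RR in(('side2',p,Rm),('side0',np.array([.1562,-.6562,.166]),np.array([[.9728,.2316,0],[.2316,-.9728,0],[0,0,-1.]])),('top0',np.array([.1562,-.6562,.166]),np.array([[.9728,.2316,0],[.2316,-.9728,0],[0,0,-1.]]))):
    c=dict(np.load(f+'.npz')); w=cloud(c).reshape(-1,3); l=(w-P)@RR
    s=(abs(l[:,0])<.03)&(abs(l[:,1])<.075)&(l[:,2]>-.09)&(l[:,2]<.04)
    L=l[s]; print(f,len(L),proj(c,P).round())
    for lo in np.arange(-.09,.04,.01):
        t=(L[:,2]>=lo)&(L[:,2]<lo+.01)
        if t.sum()>1: q=L[t]; n=q[q[:,1]<0]; m=q[q[:,1]>=0]; print(' z%+3d'%(lo*1000),t.sum(),[ (len(k),(np.median(k[:,:2],0)*1000).round(), (k[:,1].min()*1000).round(),(k[:,1].max()*1000).round()) for k in(n,m) if len(k)])
```

```text
side2 169 [335. 140.]
 z-90 40 [(20, array([  4., -38.]), np.float64(-41.0), np.float64(-29.0)), (20, array([ 8., 29.]), np.float64(26.0), np.float64(39.0))]
 z-80 41 [(22, array([  6., -37.]), np.float64(-40.0), np.float64(-29.0)), (19, array([ 6., 28.]), np.float64(26.0), np.float64(40.0))]
 z-70 38 [(17, array([  7., -38.]), np.float64(-41.0), np.float64(-29.0)), (21, array([ 6., 29.]), np.float64(26.0), np.float64(38.0))]
 z-60 32 [(16, array([  3., -37.]), np.float64(-41.0), np.float64(-30.0)), (16, array([ 7., 29.]), np.float64(26.0), np.float64(39.0))]
 z-50 18 [(3, array([  8., -30.]), np.float64(-35.0), np.float64(-30.0)), (15, array([-0., 28.]), np.float64(25.0), np.float64(36.0))]
side0 149 [399.  60.]
 z-90 35 [(18, array([  3., -57.]), np.float64(-62.0), np.float64(-47.0)), (17, array([-1., 49.]), np.float64(43.0), np.float64(55.0))]
 z-80 33 [(17, array([  1., -58.]), np.float64(-63.0), np.float64(-45.0)), (16, array([ 4., 49.]), np.float64(46.0), np.float64(59.0))]
 z-70 34 [(17, array([  3., -57.]), np.float64(-62.0), np.float64(-45.0)), (17, array([ 4., 49.]), np.flo
[... 309 characters left out ...]
3 [595. 318.]
 z-90 38 [(38, array([  2., -59.]), np.float64(-61.0), np.float64(-49.0))]
 z-80 36 [(33, array([  6., -59.]), np.float64(-62.0), np.float64(-48.0)), (3, array([ 8., 47.]), np.float64(46.0), np.float64(47.0))]
 z-70 65 [(32, array([  5., -59.]), np.float64(-61.0), np.float64(-51.0)), (33, array([ 5., 47.]), np.float64(44.0), np.float64(56.0))]
 z-60 71 [(37, array([  4., -58.]), np.float64(-60.0), np.float64(-49.0)), (34, array([ 3., 48.]), np.float64(45.0), np.float64(57.0))]
 z-50 44 [(12, array([  8., -58.]), np.float64(-59.0), np.float64(-49.0)), (32, array([ 4., 48.]), np.float64(45.0), np.float64(59.0))]
 z-40 9 [(9, array([ 3., 49.]), np.float64(46.0), np.float64(50.0))]
```

Across three views the fingers physically end ~43 mm short of the reported TCP, while x and y agree. The reported TCP therefore lies beyond the true tips, and at z = 0.009 they came down on the carrier's top. I'll open and descend to a reported z of about -0.030 (tips ~12 mm up), watching the force.

```bash
python3 -m handwheel '[[[0,0,-0.02,0,0,0,0],[0,0,0,0,0,0,0],[0,0,0,0,0,0,0],[0,0,0,0,0,0,0],[0,0,0,0,0,0,0],[0,0,0.02,0,0,0,0],[0,0,0.02,0,0,0,0],[0,0,0.02,0,0,0,0],[0,0,0,0,0,0,0]]]'
python3 -m handwheel '[[[0,0,0.015,0,0,0,0],[0,0,0.015,0,0,0,0],[0,0,0.013,0,0,0,0],[0,0,0,0,0,0,0],[0,0,0,0,0,0,0]]]'
```

```text
time_s: 8.8
position: [0.504, -0.315, -0.0061]
ee_rot: [[0.653, 0.757, -0.003], [0.757, -0.653, 0.002], [-0.001, -0.003, -1.0]]
contact_force: [-0.6, -0.1, -0.1]
grip_width: 0.0944
grip_force: 0.0
time_s: 9.3
position: [0.5053, -0.3158, -0.0295]
ee_rot: [[0.653, 0.757, -0.0], [0.757, -0.653, 0.0], [0.0, -0.0, -1.0]]
contact_force: [-0.3, -0.2, -0.5]
grip_width: 0.0939
grip_force: 0.0
```

No contact, as predicted. Now I close gently.

```bash
python3 -m handwheel '[[[0,0,0,0,0,0,0.5],[0,0,0,0,0,0,0.5],[0,0,0,0,0,0,0.5],[0,0,0,0,0,0,0.5],[0,0,0,0,0,0,0.5],[0,0,0,0,0,0,0.5],[0,0,0,0,0,0,0.5]]]' 20; python3 -m handwheel '[[[0,0,0,0,0,0,1],[0,0,0,0,0,0,1],[0,0,0,0,0,0,1]]]' 45
```

```text
time_s: 10.0
position: [0.5052, -0.3157, -0.0294]
ee_rot: [[0.653, 0.757, -0.0], [0.757, -0.653, 0.0], [-0.0, -0.0, -1.0]]
contact_force: [-2.8, 1.5, 4.5]
grip_width: 0.0557
grip_force: 20.0
time_s: 10.3
position: [0.5052, -0.3157, -0.0294]
ee_rot: [[0.653, 0.757, -0.0], [0.757, -0.653, 0.0], [-0.0, -0.0, -1.0]]
contact_force: [-4.3, 2.2, 6.0]
grip_width: 0.0556
grip_force: 45.0
```

The width is 55.6 mm and the grip 45 N, so it is a good grasp. Next I lift and carry.

```bash
python3 -m handwheel '[[[0,0,-0.02,0,0,0,1],[0,0,-0.04,0,0,0,1],[0,0,-0.05,0,0,0,1],[0,0,-0.04,0,0,0,1],[0,0,0,0,0,0,1],[0,0,0,0,0,0,1]]]'; python3 goto.py 0.470 0.077 0.06 -16.3
```

```text
time_s: 10.9
position: [0.5054, -0.316, 0.0607]
ee_rot: [[0.653, 0.757, 0.001], [0.757, -0.653, -0.0], [0.0, 0.001, -1.0]]
contact_force: [0.1, 0.4, -5.5]
grip_width: 0.0559
grip_force: 45.0
t 10.9 p [ 0.5054 -0.316   0.0607] yaw 49.21 q [ 0.63  0.42 -0.23  1.87  0.12  0.86 -0.37]
shift shares now [ 0.4573 -0.4726  0.0009] mm [ 274.4 -283.5    0.5] turn shares [ 1.000e-03 -1.000e-03  1.456e+00] shift after turn [-0.2404 -0.6121  0.0012]
F [ 0.1  0.4 -5.5] w 0.0559 g 45.0
```

```bash
python3 -m handwheel '[[[0.023,-0.0236,0,0,0,0,1],[0.046,-0.0473,0,0,0,0,1],[0.046,-0.0473,0,0,0,0,1],[0.046,-0.0473,0,0,0,0,1],[0.046,-0.0473,0,0,0,0,1],[0.046,-0.0473,0,0,0,0,1],[0.046,-0.0473,0,0,0,0,1],[0.046,-0.0473,0,0,0,0,1],[0.046,-0.0473,0,0,0,0,1],[0.046,-0.0473,0,0,0,0,1],[0.02,-0.0236,0,0,0,0,1],[0,0,0,0,0,0,1]]]' | tail -3
python3 -m handwheel '[[[0,0,0,0,0,0.1,1],[0,0,0,0,0,0.18,1],[0,0,0,0,0,0.18,1],[0,0,0,0,0,0.18,1],[0,0,0,0,0,0.18,1],[0,0,0,0,0,0.18,1],[0,0,0,0,0,0.18,1],[0,0,0,0,0,0.176,1],[0,0,0,0,0,0.1,1],[0,0,0,0,0,0,1],[0,0,0,0,0,0,1]]]'
python3 goto.py 0.485 0.073 -0.0264 -16.3
cat > meas.py <<'E'
import sys
from cell import viewer,status
from h import *
th=np.radians(-16.3);u=np.array([np.cos(th),np.sin(th)]);v=np.array([-u[1],u[0]])
s=status.read_state();p=np.array(s['position']);tag=sys.argv[1]
print('tool along/lat',(p[:2]@u*1000).round(1),(p[:2]@v*1000).round(1))
im=[]
for n in('top','side'):
    c=viewer.capture(n); np.savez(f'{n}{tag}.npz',**c); w=cloud(c); m=masks(c)
    near=(np.linalg.norm(w[...,:2]-p[:2],axis=-1)<.13)&(w[...,2]<p[2]+.1)&(w[...,2]>.005)
    for k in('blue','orange','white','yellow'):
        q=w[near&m[k]]
        if len(q)>5: print(n,k,len(q),'along',(np.percentile(q[:,:2]@u,[3,50,97])*1000).round(),'lat',(np.percentile(q[:,:2]@v,[3,50,97])*1000).round(),'z',(np.percentile(q[:,2],[3,97])*1000).round())
    x,y=proj(c,np.r_[p[:2]+u*.05,.05]).round().astype(int); im.append(cv2.resize(c['pixels'][y-40:y+40,x-40:x+40],(400,400),interpolation=cv2.INTER_CUBIC))
cv2.imwrite(f'pics/m{tag}.png',np.hstack(im)[:,:,::-1])
E
python3 meas.py 4
```

```text
contact_force: [-0.6, -0.3, -4.2]
grip_width: 0.0559
grip_force: 45.0
time_s: 13.2
position: [0.4692, 0.0766, 0.0599]
ee_rot: [[0.96, -0.279, -0.001], [-0.279, -0.96, -0.0], [-0.001, 0.001, -1.0]]
contact_force: [0.2, 0.7, -5.4]
grip_width: 0.0557
grip_force: 45.0
t 13.2 p [0.4692 0.0766 0.0599] yaw -16.17 q [-0.1   0.25 -0.22  2.13  0.08  0.77 -2.23]
shift shares now [ 0.0271 -0.0017  0.1439] mm [16.2 -1.  86.3] turn shares [0.001 0.001 0.003] shift after turn [ 0.0269 -0.0016  0.1439]
F [ 0.2  0.7 -5.4] w 0.0557 g 45.0
tool along/lat 428.9 205.2
side blue 18 along [498. 500. 504.] lat [210. 221. 224.] z [110. 128.]
side orange 145 along [351. 360. 399.] lat [192. 209. 223.] z [108. 143.]
side white 754 along [362. 407. 485.] lat [183. 232. 245.] z [ 94. 143.]
```

The carrier is level, its blue latch face at ~503 mm along the press line, with the nose tip at ~563. I descend to press height and approach.

```bash
python3 -m handwheel '[[[0,-0.0015,0.03,0,0,0.003,1],[0,0,0.04,0,0,0,1],[0,0,0.04,0,0,0,1],[0,0,0.024,0,0,0,1],[0,0,0.01,0,0,0,1],[0.02,0,0,0,0,0,1],[0.03,0,0,0,0,0,1],[0.02,0,0,0,0,0,1],[0.005,0,0,0,0,0,1],[0,0,0,0,0,0,1],[0,0,0,0,0,0,1]]]'; python3 goto.py 0.485 0.073 -0.0264 -16.3; python3 meas.py 5
```

```text
time_s: 14.4
position: [0.5126, 0.0653, -0.0257]
ee_rot: [[0.959, -0.283, -0.0], [-0.283, -0.959, 0.0], [-0.0, 0.0, -1.0]]
contact_force: [-0.2, -0.8, -5.0]
grip_width: 0.056
grip_force: 45.0
t 14.4 p [ 0.5126  0.0653 -0.0257] yaw -16.43 q [-0.1   0.44 -0.19  2.1   0.14  0.61 -2.24]
shift shares now [-0.0477  0.0007  0.0011] mm [-28.6   0.4   0.7] turn shares [ 0.     0.    -0.003] shift after turn [-0.0477  0.0006  0.0011]
F [-0.2 -0.8 -5. ] w 0.056 g 45.0
tool along/lat 473.6 206.6
side blue 7 along [543. 546. 556.] lat [212. 223. 225.] z [10. 40.]
side orange 212 along [395. 435. 592.] lat [192. 209. 224.] z [21. 57.]
side white 608 along [407. 448. 529.] lat [183. 233. 246.] z [10. 57.]
```

View pics/m5.png

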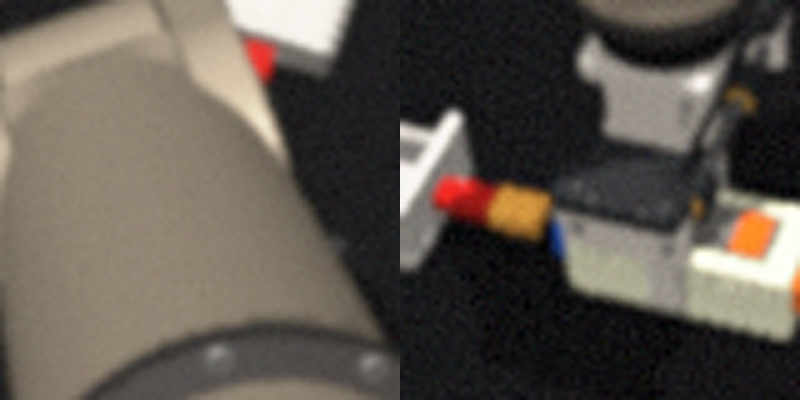

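The right crop shows the brass tip at (540,212), lined up just before the blue latch face at (557,240). I press slowly.

```bash
python3 -m handwheel '[[[0.003,0,0,0,0,0,1],[0.003,0,0,0,0,0,1],[0.003,0,0,0,0,0,1],[0.003,0,0,0,0,0,1],[0.003,0,0,0,0,0,1],[0.003,0,0,0,0,0,1],[0.003,0,0,0,0,0,1],[0,0,0,0,0,0,1]]]' 55|sed -n 2,6p; python3 -m handwheel '[[[0.003,0,0,0,0,0,1],[0.003,0,0,0,0,0,1],[0.003,0,0,0,0,0,1],[0,0,0,0,0,0,1]]]'|sed -n 2,6p
```

```text
position: [0.5254, 0.0616, -0.0258]
ee_rot: [[0.959, -0.283, 0.0], [-0.283, -0.959, 0.0], [0.0, -0.0, -1.0]]
contact_force: [0.3, -0.5, -4.2]
grip_width: 0.0556
grip_force: 55.0
position: [0.5298, 0.0603, -0.0259]
ee_rot: [[0.959, -0.283, -0.001], [-0.283, -0.959, 0.0], [-0.001, 0.0, -1.0]]
contact_force: [-3.6, 1.4, -3.0]
grip_width: 0.0558
grip_force: 55.0
```

```bash
python3 -m handwheel '[[[0.003,0,0,0,0,0,1],[0.003,0,0,0,0,0,1],[0.003,0,0,0,0,0,1],[0.003,0,0,0,0,0,1],[0,0,0,0,0,0,1]]]'|sed -n '2p;4p'; python3 -m handwheel '[[[0.003,0,0,0,0,0,1],[0.003,0,0,0,0,0,1],[0,0,0,0,0,0,1]]]'|sed -n '2p;4p'; python3 goto.py 0.5 0.06 -0.026 -16.3
```

```text
position: [0.5367, 0.0582, -0.0259]
contact_force: [-4.2, 1.9, -2.1]
position: [0.5403, 0.0572, -0.0259]
contact_force: [-3.6, 1.1, -2.6]
t 16.5 p [ 0.5403  0.0572 -0.0259] yaw -16.43 q [-0.08  0.48 -0.18  2.04  0.14  0.64 -2.21]
shift shares now [-0.0657  0.0145  0.0002] mm [-39.4   8.7   0.1] turn shares [ 0.     0.001 -0.003] shift after turn [-0.0657  0.0143  0.0002]
F [-3.6  1.1 -2.6] w 0.0557 g 55.0
```

```bash
for i in 1; do python3 -m handwheel '[[[0.002,0,0,0,0,0,1],[0.002,0,0,0,0,0,1],[0,0,0,0,0,0,1]]]'|sed -n '2p;4p'; done; python3 -m handwheel '[[[0.002,0,0,0,0,0,1],[0,0,0,0,0,0,1]]]'|sed -n '2p;4p'; python3 -m handwheel '[[[0.002,0,0,0,0,0,1],[0,0,0,0,0,0,1]]]'|sed -n '2p;4p'
```

```text
position: [0.5417, 0.0567, -0.0261]
contact_force: [-8.8, 3.1, -0.8]
position: [0.5417, 0.0566, -0.0262]
contact_force: [-14.3, 4.0, 5.3]
position: [0.5416, 0.0566, -0.0264]
contact_force: [-20.2, 6.3, 7.3]
```

The tool has stopped moving while the force climbs 9→21 N against 6 N drag, so the blue latch is at its stop and the position matches (~4 mm in). One last firm nudge, then I back off and turn round.

```bash
python3 -m handwheel '[[[0.002,0,0,0,0,0,1],[0,0,0,0,0,0,1],[0,0,0,0,0,0,1]]]'|sed -n '2p;4p'
python3 -m handwheel '[[[-0.01,0,0,0,0,0,1],[-0.03,0,0,0,0,0,1],[-0.045,0,0,0,0,0,1],[-0.035,0,-0.015,0,0,0,1],[-0.015,0,-0.02,0,0,0,1],[0,0,0,0,0,0,1]]]'|sed -n '2p;4p'
python3 -m handwheel '[[[0,0,0,0,0,-0.09,1],[0,0,0,0,0,-0.18,1],[0,0,0,0,0,-0.18,1],[0,0,0,0,0,-0.18,1],[0,0,0,0,0,-0.18,1],[0,0,0,0,0,-0.18,1],[0,0,0,0,0,-0.18,1],[0,0,0,0,0,-0.18,1],[0,0,0,0,0,-0.18,1],[0,0,0,0,0,-0.18,1],[0,0,0,0,0,-0.18,1],[0,0,0,0,0,-0.18,1]]]'|sed -n '2,3p'
python3 -m handwheel '[[[0,0,0,0,0,-0.18,1],[0,0,0,0,0,-0.18,1],[0,0,0,0,0,-0.18,1],[0,0,0,0,0,-0.18,1],[0,0,0,0,0,-0.18,1],[0,0,0,0,0,-0.18,1],[0,0,0,0,0,-0.18,1],[0,0,0,0,0,-0.18,1],[0,0,0,0,0,-0.18,1],[0,0,0,0,0,-0.18,1],[0,0,0,0,0,-0.13,1],[0,0,0,0,0,0,1]]]'|sed -n '2,3p'
python3 goto.py 0.4692 0.0778 -0.026 163.7; python3 meas.py 6
```

```text
position: [0.5417, 0.0565, -0.0267]
contact_force: [-25.3, 8.1, 8.3]
position: [0.469, 0.0788, -0.0036]
contact_force: [-0.2, 0.6, -4.5]
position: [0.4698, 0.0781, -0.0051]
ee_rot: [[0.225, 0.974, 0.001], [0.974, -0.225, 0.001], [0.001, 0.001, -1.0]]
position: [0.4695, 0.0781, -0.0052]
ee_rot: [[-0.959, 0.283, 0.0], [0.283, 0.959, 0.001], [0.0, 0.001, -1.0]]
t 20.5 p [ 0.4695  0.0781 -0.0052] yaw 163.59 q [ 0.47  0.51 -0.93  2.14  0.6   0.77  0.44]
shift shares now [ 0.0003 -0.0007  0.0347] mm [ 0.2 -0.4 20.8] turn shares [ 0.002 -0.    -0.003] shift after turn [ 0.0004 -0.0007  0.0347]
F [-0.  -0.6 -5.1] w 0.0559 g 55.0
tool along/lat 428.7 206.8
side blue 47 along [387. 395. 403.] lat [195. 209. 220.] z [74. 79.]
side orange 13 along [502. 505. 506.] lat [210. 219. 224.] z [45. 63.]
side white 718 along [366. 404. 489.] lat [183. 233. 247.] z [30. 77.]
```

Blue now shows only its stripe on top, with no latch protruding. Orange faces the nose, its latch face at ~505. I lower and approach, now along tool -x.

```bash
python3 -m handwheel '[[[0,0,0.02,0,0,-0.003,1],[0,0,0.0145,0,0,0,1],[-0.015,0,0,0,0,0,1],[-0.03,0,0,0,0,0,1],[-0.025,0,0,0,0,0,1],[-0.01,0,0,0,0,0,1],[0,0,0,0,0,0,1],[0,0,0,0,0,0,1]]]'|sed -n '2p;4p'; python3 goto.py 0.4692 0.0778 -0.026 163.7|head -1
python3 -m handwheel '[[[-0.003,0,0,0,0,0,1],[-0.003,0,0,0,0,0,1],[-0.003,0,0,0,0,0,1],[-0.003,0,0,0,0,0,1],[-0.003,0,0,0,0,0,1],[-0.003,0,0,0,0,0,1],[-0.003,0,0,0,0,0,1],[0,0,0,0,0,0,1]]]'|sed -n '2p;4p'
python3 -m handwheel '[[[-0.003,0,0,0,0,0,1],[-0.003,0,0,0,0,0,1],[-0.003,0,0,0,0,0,1],[0,0,0,0,0,0,1]]]'|sed -n '2p;4p'
```

```text
position: [0.5143, 0.0651, -0.0256]
contact_force: [0.7, 0.2, -3.9]
t 21.4 p [ 0.5143  0.0651 -0.0256] yaw 163.7 q [ 0.45  0.59 -0.87  2.06  0.65  0.78  0.46]
position: [0.5264, 0.0615, -0.0256]
contact_force: [-3.5, 0.1, -2.2]
position: [0.5317, 0.0599, -0.0256]
contact_force: [-4.1, 1.0, -3.0]
```

```bash
python3 -m handwheel '[[[-0.003,0,0,0,0,0,1],[-0.003,0,0,0,0,0,1],[-0.003,0,0,0,0,0,1],[0,0,0,0,0,0,1]]]'|sed -n '2p;4p'
python3 -m handwheel '[[[-0.002,0,0,0,0,0,1],[-0.002,0,0,0,0,0,1],[0,0,0,0,0,0,1]]]'|sed -n '2p;4p'; python3 -m handwheel '[[[-0.002,0,0,0,0,0,1],[0,0,0,0,0,0,1]]]'|sed -n '2p;4p'
```

```text
position: [0.5365, 0.0584, -0.0257]
contact_force: [-5.9, 2.1, -3.0]
position: [0.5365, 0.0584, -0.026]
contact_force: [-19.8, 5.4, 5.8]
position: [0.5365, 0.0584, -0.0261]
contact_force: [-27.3, 5.2, 10.8]
```

It stopped dead again at 27 N. Combining both homes (504.0 and 498.5 mm along) puts the nose tip at 562.2, against 562.6 measured, with a 2.7 mm grasp offset. So both latches are at their stops. I back off, lift and head for the tray.

```bash
python3 -m handwheel '[[[0.01,0,0,0,0,0,1],[0.03,0,0,0,0,0,1],[0.045,0,0,0,0,0,1],[0.025,0,-0.03,0,0,0,1],[0.005,0,-0.05,0,0,0,1],[0,0,-0.04,0,0,-0.1,1],[0,0,0,0,0,-0.18,1],[0,0,0,0,0,-0.1,1],[0,0,0,0,0,0,1],[0,0,0,0,0,0,1]]]'|sed -n '2p;4p'; python3 goto.py 0.4425 0.314 0.025 180.9
```

```text
position: [0.4746, 0.0765, 0.0465]
contact_force: [0.3, 0.7, -5.1]
t 24.5 p [0.4746 0.0765 0.0465] yaw -179.38 q [ 0.6   0.47 -1.07  2.1   0.54  0.88  0.79]
shift shares now [0.0492 0.3963 0.0359] mm [ 29.5 237.8  21.5] turn shares [ 0.     0.    -0.006] shift after turn [0.0473 0.3966 0.0358]
F [ 0.3  0.7 -5.1] w 0.0557 g 55.0
```

```bash
python3 -m handwheel '[[[0.003,0.03,0,0,0,0,1],[0.007,0.06,0,0,0,0,1],[0.01,0.07,0,0,0,0,1],[0.01,0.07,0,0,0,0,1],[0.01,0.07,0,0,0,0,1],[0.006,0.06,0,0,0,0,1],[0.003,0.035,0,0,0,-0.006,1],[0,0,0,0,0,0,1],[0,0,0,0,0,0,1]]]'|sed -n '2p;4p'; python3 goto.py 0.4425 0.314 -0.0244 180.9
python3 - <<'E'
from cell import viewer
from h import *
for n in('top','side'):
    c=viewer.capture(n); w=cloud(c); g=masks(c)['green']; s=g&(abs(w[...,0]-.445)<.13)&(w[...,1]>.23)&(w[...,1]<.40)&(w[...,2]>.01); print(n,rect(w[s][:,:2]),s.sum())
    if n=='side':
        k=(abs(w[...,0]-.445)<.085)&(abs(w[...,1]-.314)<.06)&(w[...,2]<.15)&(w[...,2]>.045); q=w[k]; print((np.percentile(q,[1,50,99],axis=0)*1000).round())
    u,v=proj(c,[.445,.314,.05]).round().astype(int)
    im=c['pixels'][v-50:v+50,u-50:u+50]; cv2.imwrite(f'pics/t_{n}.png',cv2.resize(im,(400,400))[:,:,::-1])
cv2.imwrite('pics/tray1.png',np.hstack([cv2.imread('pics/t_top.png'),cv2.imread('pics/t_side.png')]))
E
```

```text
position: [0.4415, 0.3134, 0.0462]
contact_force: [0.7, -0.7, -4.8]
t 25.4 p [0.4415 0.3134 0.0462] yaw -178.96 q [ 0.07  0.56 -1.02  1.97  0.59  0.95  0.33]
shift shares now [-0.0017  0.001   0.1177] mm [-1.   0.6 70.6] turn shares [-0.    -0.001  0.003] shift after turn [-0.0017  0.0009  0.1177]
F [ 0.7 -0.7 -4.8] w 0.0554 g 55.0
top [0.0, 0.0, 0.0, 0.0, 0.0] 0
side [445.2, 314.6, 189.9, 124.7, 0.9] 613
[[381. 283.  79.]
 [441. 334. 124.]
 [508. 352. 139.]]
```

View pics/tray1.png

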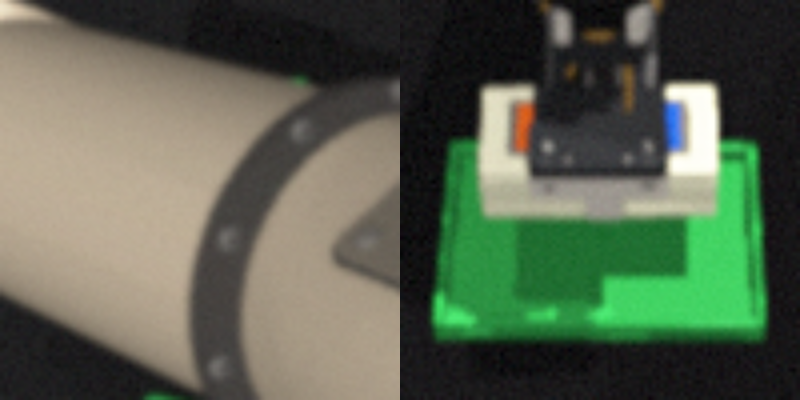

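The right crop shows the carrier level above the tray (tray corners (445,145)–(765,335)), centred, with no latch sticking out at (480,150) or (718,150). I lower gently.

```bash
python3 -m handwheel '[[[0,0,0.03,0,0,0,1],[0,0,0.035,0,0,0,1],[0,0,0.025,0,0,0,1],[0,0,0.01,0,0,0,1],[0,0,0.006,0,0,0,1],[0,0,0.003,0,0,0,1],[0,0,0.003,0,0,0,1],[0,0,0,0,0,0,1]]]'|sed -n '2p;4p'
python3 -m handwheel '[[[0,0,0.002,0,0,0,1],[0,0,0.002,0,0,0,1],[0,0,0,0,0,0,1],[0,0,0,0,0,0,1]]]'|sed -n '2p;4p'
```

```text
position: [0.4421, 0.3133, -0.0204]
contact_force: [-0.1, -0.0, -5.5]
position: [0.4419, 0.3132, -0.023]
contact_force: [0.8, 0.2, -4.9]
```

```bash
python3 -m handwheel '[[[0,0,0.001,0,0,0,1],[0,0,0.001,0,0,0,1],[0,0,0,0,0,0,1],[0,0,0,0,0,0,1]]]'|sed -n '2p;4p';python3 -m handwheel '[[[0,0,0.001,0,0,0,1],[0,0,0,0,0,0,1],[0,0,0,0,0,0,1]]]'|sed -n '2p;4p'
```

```text
position: [0.4418, 0.3132, -0.0243]
contact_force: [-0.3, -1.0, -4.0]
position: [0.4419, 0.3133, -0.0244]
contact_force: [-3.5, -3.3, 8.3]
```

It is touching down (force flipped to +8 N at the predicted height). I release part-way so the finger backs clear the tray walls.

```bash
python3 -m handwheel '[[[0,0,-0.0005,0,0,0,0.36],[0,0,0,0,0,0,0.32],[0,0,0,0,0,0,0.27],[0,0,0,0,0,0,0.25],[0,0,0,0,0,0,0.25],[0,0,0,0,0,0,0.25]]]' 20|sed -n '2p;4,6p'
python3 -m handwheel '[[[0,0,-0.01,0,0,0,0.25],[0,0,-0.03,0,0,0,0.25],[0,0,-0.05,0,0,0,0.25],[0,0,-0.07,0,0,0,0.25],[0,-0.07,-0.07,0,0,0,0.25],[0,-0.08,-0.05,0,0,0,0.25],[0,-0.08,0,0,0,0,0.25],[0,-0.08,0,0,0,0,0.25],[0,-0.08,0,0,0,0,0.25],[0,-0.08,0,0,0,0,0.25],[0,-0.06,0,0,0,0,0.25],[0,0,0,0,0,0,0.25]]]'|sed -n '1,2p;4,6p'
python3 - <<'E'
from cell import viewer
from h import *
c0={n:dict(np.load(n+'0.npz')) for n in('top','side')}; im=[]
for n in('top','side'):
    c=viewer.capture(n); w=cloud(c)
    k=(abs(w[...,0]-.445)<.1)&(abs(w[...,1]-.314)<.07)&(w[...,2]>.035)&(w[...,2]<.1)
    print(n,rect(w[k][:,:2]),np.percentile(w[k][:,2],[3,50,97]).round(3))
    im.append(c['pixels'])
a=im[0][60:280,150:480]; b=im[1][100:360,170:400]
I=np.hstack([cv2.resize(a,(450,300)),cv2.resize(b,(350,300))]); cv2.imwrite('pics/end.png',I[:,:,::-1])
E
```

```text
position: [0.4419, 0.3133, -0.0246]
contact_force: [0.2, -0.0, -0.1]
grip_width: 0.0705
grip_force: 0.0
time_s: 29.2
position: [0.4472, 0.0026, 0.1332]
contact_force: [-0.0, 1.6, 0.0]
grip_width: 0.0706
grip_force: 0.0
top [444.9, 313.2, 128.9, 57.9, 1.0] [0.041 0.052 0.056]
side [444.3, 314.7, 129.8, 56.8, 1.0] [0.038 0.055 0.058]
```

View pics/end.png

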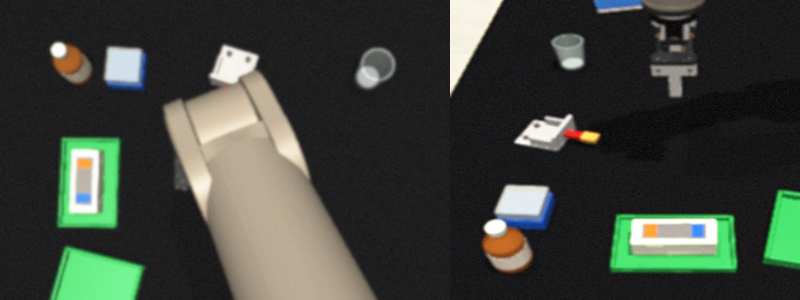

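The carrier sits flat and upright in the small tray, at (87,182) left and (674,237) right. Its footprint is 129×57 with no latch protruding, the bystanders haven't moved, and the robot is clear. I'm handing it in.

```bash
python3 -c "
from cell import r
print(r.close_job())"
```

```text
the job is handed in; nothing more can be done
None
```

The job is handed in at about 29 s: both latches were pressed to their stops (about 27 N each), and the carrier stands upright in the small green tray with the bottle, beaker and tip box untouched; on a first failed grasp, the fingers pressed on the carrier's top with about 43 N, and I don't know whether that counts against the 40 N limit.

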